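# Lay out a gate-post foot on its base plate for tack welding

### The arm

A 7-joint arm with a two-finger parallel gripper is mounted at the origin on the work surface. World frame = base frame: x ahead of the robot, y to its left, z up, the work surface at z = 0. Lengths are in m, angles in rad, forces in N, time in s.
With the tool pointing down it reaches from about 0.425 to 0.925 m from the base axis. Payload 6.8 kg.
Tool frame: the origin (TCP) lies on the centre line of the jaws, within the pads' length; the fingertips stand 25 mm ahead of it and the grasp point (between the pads) lies 6 mm ahead of it; z points along the fingers, y is the line along which they close (so a half turn about z gives the same grasp; the last joint's range is limited). The gripper opens to 85 mm and grips with 20 to 120 N. Pads are 22 mm wide; open, the fingers measure 114 mm over their backs; the gripper's body (76 mm by 85 mm) begins 54 mm behind the grasp point. The pads swing forward as they close: fully open they stand 13 mm farther back than shut.
Start: joints at [1.031, 0.477, 0.022, 1.555, -0.011, 1.109, -0.083], TCP at [0.283, -0.613, 0.256] pointing down, gripper open.
Joint ranges: [-2.96, 2.96], [-0.34, 2.1], [-1.41, 1.46], [0.24, 2.44], [-1.37, 4.51], [0.17, 1.92], [-2.96, 2.96]. Speed limits (rad/s): [2.39, 2.39, 3.14, 3.14, 3.14, 3.14, 3.14].

### API

Orientations are given as a rotation vector (axis times angle).
In Python, from bench import status, imaging, workorder gives the robot as it stands.
- The arm moves only by the tool send_rows, never from a script. Its argument "steps" is a list of rows, each an object of numbers: "dx", "dy", "dz": the shift along the tool's x, y, z in cm; "yaw": the turn about the tool's z in degrees; "gripper": the opening, from 0 (shut) to 1 (fully open). A call has 1 to 5 rows; each row is the pose to reach, as a shift and turn from the pose commanded when the call began, along the tool's axes at that moment; what a row does not reach only later rows make up. A row lasts 1/8 s, in which the tool goes at most 62.5 mm and 10.7 degrees, less where a joint would pass 70% of its speed; a pose out of reach is approached as far as the arm can. A call with a gripper value outside its range is refused whole. The fingers move at their own pace and stop on an object; "force" is the grip in N (left out, the last holds). Time passes only in rows, so rows that repeat a pose let the fingers close. It gives the time, the measured TCP pose, the force, the opening and the grip force at its end, in the units of the state.
- status.get_obs(): the state, without advancing time (a new reading comes with each control period).
- imaging.grab_frame(name): name is "scene" or "top"; returns a dict with "color" (400x640x3 uint8, red, green, blue), "depth" (400x640 float32, m along the optical axis (not along the pixel's ray), 0 where there is no reading), "K" (3x3 intrinsics, pixels), "R" (3x3) and "t" (3): a world point X has camera coordinates R X + t. Camera axes: x right, y down, z forward; pixel columns grow to the right and rows downward; lengths in m; the calibration is good to about 2 mm. A picture is of the moment at which its call begins.
- workorder.hand_in(): hands the job in; it is judged then, once.
The state is a dict: "clock": time; "joints": joint angles; "qvel": joint speeds; "tau": joint torques, N m; "tcp_pos": TCP position; "orientation": TCP orientation; "contact_force": force on the tool from outside, world axes, zero at the start; "moment": the same for the moment, N m; "grip_width": finger opening in m; "gripper_force": force on a finger pad.
Only numpy, scipy, OpenCV 4.12 (cv2) and the standard library are available. Lean on these libraries where they do the work, as an engineer would, in place of code of your own. Each camera call takes 0.05 s, during which the arm holds its last target. There are 200 camera calls.

### The job

Lay out the parts of a gate-post foot on the dark steel base plate, ready for tacking: stand the square tube upright in the middle of the plate with its sides square to the plate's, and lay the square cap plate centred and square on top of it. On the plate's long centreline, close beside the tube (a gap of less than 15 mm, touching is fine), stand the round bush between the tube and the plate's slot, and set the channel between the tube and the two bolt holes, open side up with its trough running along the plate's length.

Things in the scene. Friction and masses are not known exactly. Their poses are not given: they have to be found in the camera images.
- base: dark steel plate held flat on the bench (does not move), 110 mm (x) by 220 mm (y, its length) by 10 mm thick, turned any way. Origin: middle of the underside, z up; its top is 10 mm above. +y end: one slot, 46 mm along x by 16 mm along y, centred on the long centreline 92 mm from the middle. -y end: two round 16 mm bolt holes at x = -36 and +36 mm, y = -90 mm.
- post: the square tube: bright steel stub of square tube, 50 x 50 mm outside, wall 5 mm, 70 mm high, open at both ends, about 0.5 kg, standing upright on the bench. Origin at the centre of its underside, z up, x and y square to its sides.
- cap: the square cap plate: bright steel plate 60 x 60 mm, 8 mm thick, about 0.23 kg, lying flat on the bench. Origin at the centre of its underside, z up, x and y square to its edges.
- bush: the round bush: bright thick-walled steel ring or sleeve, 45 mm outside diameter, 26 mm bore, 45 mm high, about 0.4 kg, standing upright on the bench. Origin at the centre of its underside, z up along the bore.
- channel: the channel: bright steel U-section offcut, 50 mm long (its x, along the trough), 50 mm wide over its flanges (its y), 40 mm high, web and flanges 6 mm thick, about 0.26 kg, lying on its web, open side up. Origin at the centre of its underside, z up; the two upright flanges are its +y and -y sides (grip across them).
There are look-alikes about, which are no part of the job. What is shaped like the channel but blue, brown or orange is not meant.

How it is judged:
At the end, for the whole second after the job is handed in: All upright, seated (4 mm), at rest. Tube within 10 mm of the plate middle on each axis; cap within 8 mm of the tube centre; bush on the slot side, channel on the bolt-hole side, 12 mm from the centreline, gap to tube under 18 mm; tube, cap and trough true to 0.17 rad (z of post in the frame of base between 0.006 and 0.014 m and angle between each of post, bush, channel, cap's own z axis and vertical below 0.08 rad and linear speed of each of post, bush, channel, cap below 0.02 m/s and angular speed of each of post, bush, channel, cap below 0.1 rad/s and z of bush in the frame of base between 0.006 and 0.014 m and z of channel in the frame of base between 0.006 and 0.014 m and z of cap in the frame of base between 0.076 and 0.084 m and x of post in the frame of base between -0.01 and 0.01 m and y of post in the frame of base between -0.01 and 0.01 m and (angle between the x axis of post and the x axis of base, either way round below 0.17 rad or angle between the x axis of post and the y axis of base, either way round below 0.17 rad) and x of bush in the frame of base between -0.012 and 0.012 m and y of bush in the frame of base above 0.03 m and horizontal distance between bush and post below 0.0655 m and x of channel in the frame of base between -0.012 and 0.012 m and y of channel in the frame of base below -0.03 m and horizontal distance between channel and post below 0.068 m and angle between the x axis of channel and the y axis of base, either way round below 0.17 rad and horizontal distance between cap and post below 0.008 m and (angle between the x axis of cap and the x axis of post, either way round below 0.17 rad or angle between the x axis of cap and the y axis of post, either way round below 0.17 rad)); the robot touches nothing.
It also fails if it takes over 115 s, if anything falls off the work surface, if the arm or the gripper's body presses on something with over 40 N, if the wrist force passes 120 N, or if a joint passes its speed limit or range.

## Working session

There is one attempt and no reset: what is moved stays moved. The work goes in short steps, Python scripts to look and compute and a tool call to move; the robot and the scene stay as the last step left them, time stands still between calls to the robot, and variables do not carry over. Pictures are saved under pics/ and viewed, at most 14 in all, crops included, and the job is handed in when it is done.

Besides the shell and the picture viewer there is one more tool, called after ">>>" as name(argument=value, ...), one argument or row to a line, values as JSON. send_rows: Moves the arm, as the interface text tells. Its arguments: {"type":"object","properties":{"steps":{"type":"array"},"force":{"type":"number"}},"required":["steps"]}

```bash
mkdir -p pics; python3 - <<'E'
from bench import status, imaging
import cv2,numpy as np
print(status.get_obs())
for n in("top","scene"):
    f=imaging.grab_frame(n); cv2.imwrite(f"pics/{n}0.png",f["color"][:,:,::-1]); np.savez(f"{n}0.npz",**f); print(n,f["K"],f["R"],f["t"])
E
```

```text
{'clock': 0.0, 'joints': array([ 1.0308886 ,  0.47779801,  0.02234523,  1.55648747, -0.01151065,
        1.10929777, -0.08313335]), 'qvel': array([-0.00047893,  0.00151034,  0.00111802,  0.00136644, -0.00136236,
       -0.00060807,  0.0001469 ]), 'tau': array([-1.09996501e-03, -5.96448040e+01,  1.60743713e+00, -2.81195194e+01,
        1.23511639e-02,  9.44337604e-03,  2.14606445e-05]), 'tcp_pos': array([ 0.28224744, -0.61253481,  0.25531197]), 'orientation': array([-3.06691716e+00, -6.72608560e-01,  8.27283332e-04]), 'contact_force': array([ 0.13619953, -0.24326277,  1.6770149 ]), 'moment': array([ 0.03220524,  0.03521095, -0.01437077]), 'gripper_force': 0.0, 'grip_width': 0.08533884277791738}
top [[456.55443731   0.         321.19697029]
 [  0.         456.55443731 193.83185861]
 [  0.           0.           1.        ]] [[ 0.01771101 -0.99981618  0.0073436 ]
 [-0.97985339 -0.01881778 -0.19882962]
 [ 0.19893127 -0.00367417 -0.98000656]] [-0.0675182   0.53886959  1.3099086 ]
scene [[438.1073844    0.         313.03074311]
 [  0.         438.1073844  204.27131816]
 [  0.           0.           1.        ]] [[-0.48996327  0.87170331  0.00832646]
 [ 0.70767395  0.40330763 -0.58012114]
 [-0.50905164 -0.27834563 -0.81448765]] [ 0.28148156 -0.32733017  1.62366664]
```

View pics/top0.png

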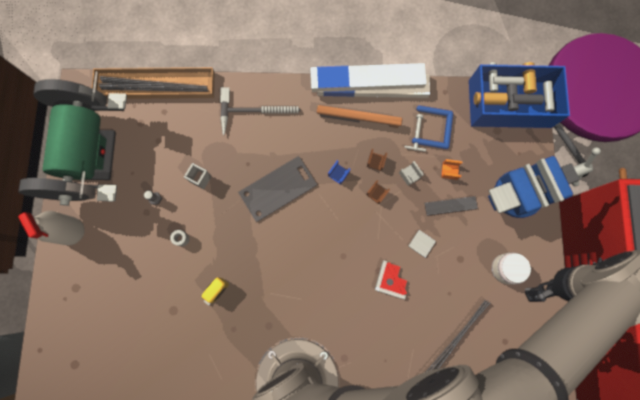

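View pics/scene0.png

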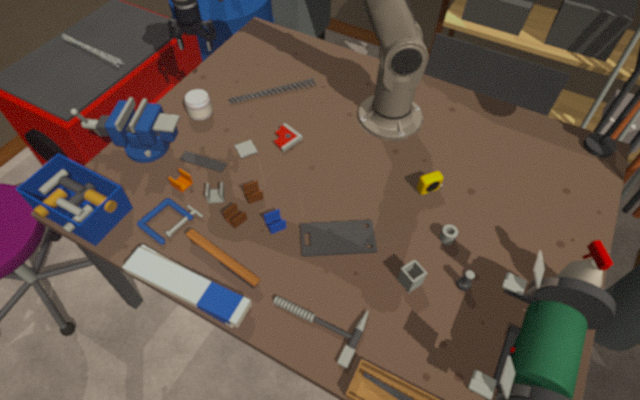

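```bash
cat > h.py <<'E'
import numpy as np,cv2
def load(n,i=0): return dict(np.load(f"{n}{i}.npz"))
def world(f):
    v,u=np.mgrid[0:400,0:640]; d=f["depth"]
    c=np.stack([(u-f["K"][0,2])/f["K"][0,0]*d,(v-f["K"][1,2])/f["K"][1,1]*d,d],-1)
    W=(c-f["t"])@f["R"]; W[d==0]=np.nan
    return W
def pix2w(f,u,v,z):  # pixel onto plane z
    r=f["R"].T@np.linalg.solve(f["K"],[u,v,1]); o=-f["R"].T@f["t"]
    return o+r*(z-o[2])/r[2]
def proj(f,X):
    c=f["R"]@np.asarray(X)+f["t"]; p=f["K"]@c; return p[:2]/p[2]
def grab(n,i):
    from bench import imaging
    f=imaging.grab_frame(n); np.savez(f"{n}{i}.npz",**f); return f
def crop(f,u0,v0,w,h,s,name):
    cv2.imwrite(f"pics/{name}.png",cv2.resize(np.ascontiguousarray(f["color"][v0:v0+h,u0:u0+w,::-1]),None,fx=s,fy=s,interpolation=cv2.INTER_CUBIC))
E
python3 - <<'E'
from h import *
t=load("top"); s=load("scene")
crop(t,155,140,170,115,4.7,"t1"); crop(t,325,140,150,115,5,"t2")
W=world(t); Ws=world(s)
for n,(u,v) in dict(base=(279,190),post=(196,174),bush=(178,238),cap=(422,243),chan=(412,174),bench=(250,240)).items(): print(n,W[v,u].round(4))
# clusters
for nm,F,w in(("top",t,W),("scene",s,Ws)):
    for n,c,lo,hi,r in(("post",(196,174),.055,.09,.06),("bush",(178,238),.035,.06,.05),("cap",(422,243),.004,.014,.06),("chan",(412,174),.03,.05,.05)):
        p=pix2w(t,*c,(lo+hi)/2)
        m=(np.hypot(w[...,0]-p[0],w[...,1]-p[1])<r)&(w[...,2]>lo)&(w[...,2]<hi)
        P=w[m]; print(nm,n,len(P),[np.round(x,4) for x in cv2.minAreaRect((P[:,:2]*1).astype(np.float32))] if len(P) else 0, P.mean(0).round(4) if len(P) else 0)
E
```

```text
base [0.5568 0.0721 0.0185]
post [6.068e-01 3.352e-01 3.000e-04]
bush [0.4054 0.3748 0.0022]
cap [ 0.4033 -0.3659  0.008 ]
chan [ 0.6178 -0.34    0.0091]
bench [ 0.4037  0.1566 -0.0019]
top post 168 [array([0.5918, 0.3187]), array([0.0528, 0.0499]), np.float64(64.5011)] [0.5917 0.3175 0.0686]
top bush 141 [array([0.4047, 0.3609]), array([0.044 , 0.0424]), np.float64(48.4563)] [0.4043 0.3602 0.0458]
top cap 499 [array([ 0.4035, -0.3641]), array([0.1125, 0.1137]), np.float64(76.8495)] [ 0.4028 -0.3654  0.0081]
top chan 96 [array([ 0.6179, -0.3341]), array([0.049, 0.052]), np.float64(33.7518)] [ 0.6175 -0.3335  0.0393]
scene post 230 [array([0.5903, 0.3194]), array([0.0507, 0.0539]), np.float64(63.939)] [0.5912 0.3194 0.0659]
scene bush 145 [array([0.4031, 0.3639]), array([0.0432, 0.0446]), np.float64(76.5891)] [0.404  0.3635 0.0434]
scene cap 228 [array([ 0.4029, -0.3595]), array([0.0883, 0.0994]), np.float64(5.2058)] [ 0.4033 -0.3632  0.0074]
scene chan 71 [array([ 0.6147, -0.3319]), array([0.057 , 0.0507]), np.float64(32.7246)] [ 0.6165 -0.3303  0.0377]
```

View pics/t1.png

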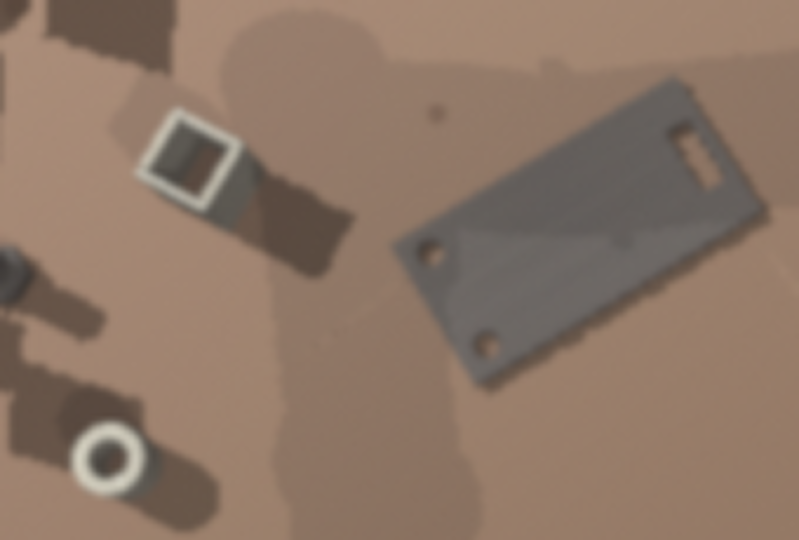

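View pics/t2.png

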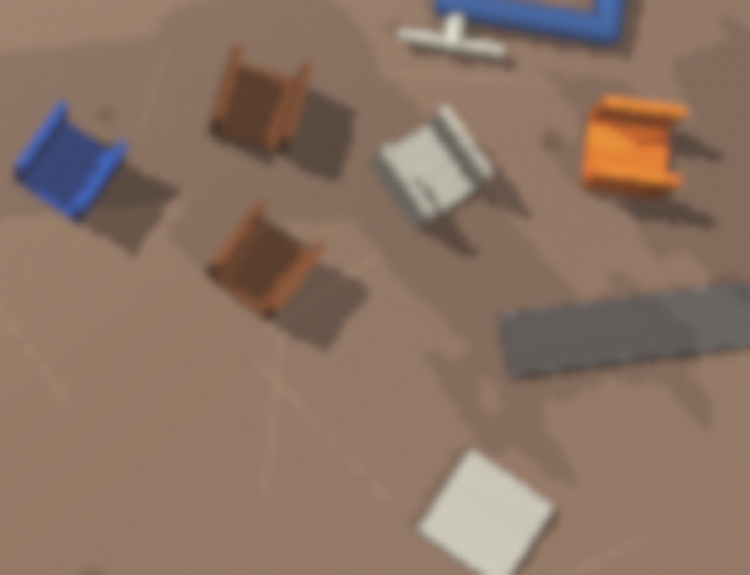

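```bash
python3 - <<'E'
from h import *
t=load("top"); s=load("scene")
def cr(x,y,u0,v0,k): return u0+(x+.5)/k-.5, v0+(y+.5)/k-.5
B=np.array([pix2w(t,*cr(x,y,155,140,4.7),.010) for x,y in((395,242),(683,78),(768,208),(485,385))])
print("base",B.round(4),B.mean(0).round(4),[np.linalg.norm(B[i]-B[i-1]).round(4) for i in range(4)])
d=(B[1]+B[2]-B[0]-B[3]);print("base y axis deg",np.degrees(np.arctan2(d[1],d[0])), cv2.minAreaRect(B[:,:2].astype(np.float32)))
for F,z,nm in((t,.008,"top"),(s,.008,"scene")):
    p=proj(F,(.4035,-.365,.008)).round().astype(int); r=16
    c=F["color"][p[1]-r:p[1]+r,p[0]-r:p[0]+r].astype(int)
    m=((c.min(-1)>150)&(c.max(-1)-c.min(-1)<40)).astype(np.uint8)
    n,l,st,ce=cv2.connectedComponentsWithStats(m); k=l[r,r]; print("area",st[k])
    q=np.argwhere(l==k)[:,::-1]+p-r
    w=np.array([pix2w(F,u,v,z)[:2] for u,v in q]); print(nm,"cap",w.mean(0),cv2.minAreaRect(w.astype(np.float32)))
W=world(s)
for nm,F in(("top",t),("scene",s)):
    w=world(F); c=B.mean(0); m=(np.hypot(w[...,0]-c[0],w[...,1]-c[1])<.04); print("base z",np.nanmedian(w[m][:,2]))
    # base edges in depth? gray mask in color
    col=F["color"].astype(int); mm=(np.hypot(w[...,0]-c[0],w[...,1]-c[1])<.16)&(col.max(-1)-col.min(-1)<16)&(col.max(-1)<140)
    n,l,st,ce=cv2.connectedComponentsWithStats(mm.astype(np.uint8)); k=1+st[1:,4].argmax()
    q=np.argwhere(l==k)[:,::-1]; w=np.array([pix2w(F,u,v,.01)[:2] for u,v in q]);print(nm,st[k],cv2.minAreaRect(w.astype(np.float32)))
E
```

```text
base [[ 0.5528  0.1972  0.01  ]
 [ 0.6682  0.0112  0.01  ]
 [ 0.5804 -0.0473  0.01  ]
 [ 0.4593  0.1339  0.01  ]] [0.5652 0.0737 0.01  ] [np.float64(0.1129), np.float64(0.219), np.float64(0.1055), np.float64(0.2179)]
base y axis deg -57.203338520007875 ((0.5666345357894897, 0.07485150545835495), (0.11292562633752823, 0.2188495248556137), 33.766780853271484)
area [  3   4  26  26 380]
top cap [ 0.40294305 -0.36522349] ((0.40306153893470764, -0.3651272654533386), (0.05845113843679428, 0.06000806763768196), 55.7548828125)
area [   0    0   32   32 1015]
scene cap [ 0.40135371 -0.36949866] ((0.40101417899131775, -0.37137776613235474), (0.1522619128227234, 0.10987181216478348), 33.35305404663086)
base z 0.011548666763127938
top [ 239  157   78   64 2254] ((0.564259946346283, 0.07722252607345581), (0.10817459970712662, 0.2172406166791916), 33.16895294189453)
base z 0.009814759049195813
scene [ 301  220   76   36 2195] ((0.5656505227088928, 0.07797440886497498), (0.11167187243700027, 0.21850495040416718), 33.43503952026367)
```

```bash
cat >> h.py <<'E'
def go(x,y,z,a):
    """print shift (cm, deg) from measured TCP to world x,y,z with tool y-axis at angle a deg (mod 180)"""
    from bench import status
    from scipy.spatial.transform import Rotation as Ro
    o=status.get_obs(); R=Ro.from_rotvec(o["orientation"]).as_matrix()
    d=R.T@(np.array([x,y,z])-o["tcp_pos"])*100
    cur=np.degrees(np.arctan2(R[1,1],R[0,1])); yaw=-((a-cur+90)%180-90)
    print("t",round(o["clock"],2),"tcp",o["tcp_pos"].round(4),"toolY",round(cur,1),"q7",o["joints"][6].round(2),"d",d.round(2),"yaw",round(yaw,1),"f",o["contact_force"].round(1),"w",round(o["grip_width"],4),"fz tilt",R[:,2].round(3))
E
python3 -c "
from h import *
go(.616,-.333,.2,-57)"
```

```text
t 0.1 tcp [ 0.2823 -0.6126  0.2554] toolY -65.3 q7 -0.08 d [ 42.01 -11.42   5.55] yaw -8.3 f [ 0.1  0.2 -0.1] w 0.0852 fz tilt [-0.001  0.001 -1.   ]
```

>>> send_rows(
  steps=[
    {"dx": 6,"dy": -1.6,"dz": 0.8,"gripper": 1},
    {"dx": 12,"dy": -3.2,"dz": 1.6,"yaw": -4},
    {"dx": 18,"dy": -4.9,"dz": 2.4,"yaw": -8},
    {"dx": 24,"dy": -6.5,"dz": 3.2,"yaw": -8},
    {"dx": 30,"dy": -8.2,"dz": 4,"yaw": -8},
  ],
  force=50,
)

```text
validation failed for argument at $.st...
```

```bash
python3 -c "
from h import *
go(.616,-.333,.15,-57)"
```

```text
t 0.1 tcp [ 0.2823 -0.6126  0.2554] toolY -65.3 q7 -0.08 d [ 42.01 -11.41  10.55] yaw -8.3 f [ 0.1  0.2 -0.1] w 0.0852 fz tilt [-0.001  0.001 -1.   ]
```

>>> send_rows(
  steps=[
    {"dx": 6,"dy": -1.6,"dz": 0.8,"yaw": 0,"gripper": 1},
    {"dx": 12,"dy": -3.2,"dz": 1.6,"yaw": -4,"gripper": 1},
    {"dx": 18,"dy": -4.9,"dz": 2.4,"yaw": -8,"gripper": 1},
    {"dx": 24,"dy": -6.5,"dz": 3.2,"yaw": -8,"gripper": 1},
    {"dx": 30,"dy": -8.2,"dz": 4,"yaw": -8,"gripper": 1},
  ],
  force=50,
)

```text
clock: 0.72
tcp_pos: [0.5209, -0.4123, 0.2158]
orientation: [-3.014, -0.885, 0.001]
contact_force: [0.2, -1.0, 0.6]
grip_width: 0.0852
gripper_force: 0.0
```

```bash
python3 -c "
from h import *
go(.616,-.333,.15,-57)"
```

```text
t 0.72 tcp [ 0.5209 -0.4123  0.2158] toolY -57.3 q7 -0.46 d [12.29 -1.53  6.58] yaw -0.3 f [ 0.2 -1.   0.6] w 0.0852 fz tilt [-0.001  0.    -1.   ]
```

>>> send_rows(
  steps=[
    {"dx": 6,"dy": -0.8,"dz": 2,"yaw": 0,"gripper": 1},
    {"dx": 12.3,"dy": -1.5,"dz": 5,"yaw": 0,"gripper": 1},
    {"dx": 12.3,"dy": -1.5,"dz": 9,"yaw": 0,"gripper": 1},
    {"dx": 12.3,"dy": -1.5,"dz": 12,"yaw": 0,"gripper": 1},
    {"dx": 12.3,"dy": -1.5,"dz": 12,"yaw": 0,"gripper": 1},
  ],
  force=50,
)

```text
clock: 1.35
tcp_pos: [0.6131, -0.3335, 0.0931]
orientation: [-3.01, -0.885, 0.008]
contact_force: [-0.1, -0.4, -0.4]
grip_width: 0.0851
gripper_force: 0.0
```

```bash
python3 -c "
from h import *
go(.616,-.333,.034,-57)
for n in('scene','top'):
  f=grab(n,1); p=proj(f,(.616,-.333,.04)).astype(int); crop(f,p[0]-35,p[1]-35,70,70,6,n+'ch')
import cv2
a=[cv2.imread('pics/%sch.png'%n) for n in('scene','top')]; cv2.imwrite('pics/c5.png',cv2.resize(cv2.hconcat(a),(800,400)))
"
```

```text
t 1.35 tcp [ 0.6131 -0.3335  0.0931] toolY -57.2 q7 -0.65 d [0.29 0.15 5.91] yaw -0.2 f [-0.1 -0.4 -0.4] w 0.0851 fz tilt [-0.006  0.003 -1.   ]
```

View pics/c5.png

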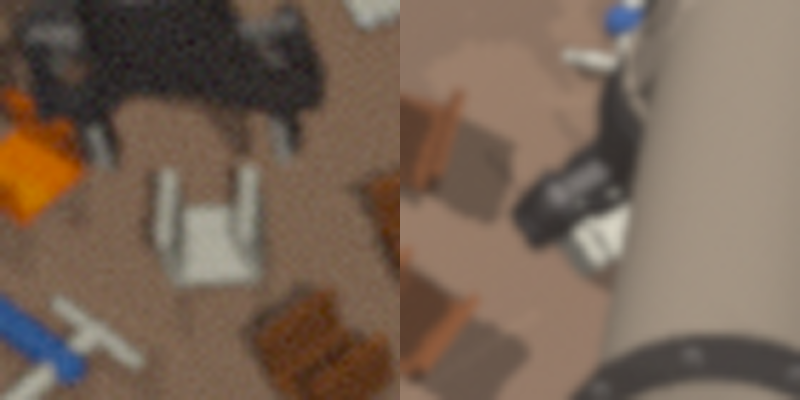

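The scene crop (left half) shows the open fingers either side of the channel (flanges at ~165 and ~245), free of the brown ones; the top view (right half) is mostly hidden by the arm. Descend and grip.

>>> send_rows(
  steps=[
    {"dx": 0.3,"dy": 0.1,"dz": 3,"yaw": 0,"gripper": 1},
    {"dx": 0.3,"dy": 0.1,"dz": 6,"yaw": 0,"gripper": 1},
    {"dx": 0.3,"dy": 0.1,"dz": 6,"yaw": 0,"gripper": 0.3},
    {"dx": 0.3,"dy": 0.1,"dz": 6,"yaw": 0,"gripper": 0.3},
    {"dx": 0.3,"dy": 0.1,"dz": 6,"yaw": 0,"gripper": 0.3},
  ],
  force=50,
)

```text
clock: 2.08
tcp_pos: [0.6197, -0.3347, 0.0391]
orientation: [3.012, 0.884, 0.005]
contact_force: [-1.1, -0.2, 5.0]
grip_width: 0.0488
gripper_force: 54.5
```

>>> send_rows(
  steps=[
    {"dx": 0,"dy": 0,"dz": 0,"yaw": 0,"gripper": 0.3},
    {"dx": 0,"dy": 0,"dz": 0,"yaw": 0,"gripper": 0.3},
    {"dx": 0,"dy": 0,"dz": -2,"yaw": 0,"gripper": 0.3},
    {"dx": 0,"dy": 0,"dz": -6,"yaw": 0,"gripper": 0.3},
    {"dx": 0,"dy": 0,"dz": -10,"yaw": 0,"gripper": 0.3},
  ],
)

```text
clock: 2.7
tcp_pos: [0.6181, -0.3337, 0.1386]
orientation: [-3.014, -0.886, -0.0]
contact_force: [1.2, 0.3, -2.3]
grip_width: 0.0492
gripper_force: 53.6
```

```bash
python3 -c "
from h import *
go(.5343,.1239,.14,33.2)"
```

```text
t 2.7 tcp [ 0.6181 -0.3337  0.1386] toolY -57.3 q7 -0.65 d [ 17.7  -43.02  -0.14] yaw 89.5 f [ 1.2  0.3 -2.3] w 0.0492 fz tilt [ 0.  0. -1.]
```

>>> send_rows(
  steps=[
    {"dx": 2,"dy": -4.8,"dz": -1,"yaw": -10,"gripper": 0.3},
    {"dx": 4,"dy": -9.6,"dz": -1,"yaw": -20,"gripper": 0.3},
    {"dx": 6,"dy": -14.4,"dz": -1,"yaw": -30,"gripper": 0.3},
    {"dx": 8,"dy": -19.2,"dz": -1,"yaw": -40,"gripper": 0.3},
    {"dx": 10,"dy": -24,"dz": -1,"yaw": -50,"gripper": 0.3},
  ],
)

```text
clock: 3.32
tcp_pos: [0.5723, -0.0765, 0.1479]
orientation: [2.351, 2.082, 0.001]
contact_force: [0.7, 0.4, -2.5]
grip_width: 0.0491
gripper_force: 53.6
```

```bash
python3 -c "
from h import *
go(.5343,.1239,.09,33.2)"
```

```text
t 3.33 tcp [ 0.5723 -0.0765  0.1479] toolY -6.9 q7 -0.28 d [19.44 -6.2   5.77] yaw -40.1 f [ 0.7  0.4 -2.5] w 0.0491 fz tilt [ 0.001 -0.001 -1.   ]
```

>>> send_rows(
  steps=[
    {"dx": 5,"dy": -1.6,"dz": 0.5,"yaw": -10,"gripper": 0.3},
    {"dx": 10,"dy": -3.1,"dz": 1,"yaw": -20,"gripper": 0.3},
    {"dx": 15,"dy": -4.7,"dz": 2.5,"yaw": -30,"gripper": 0.3},
    {"dx": 19.4,"dy": -6.2,"dz": 4.5,"yaw": -40,"gripper": 0.3},
    {"dx": 19.4,"dy": -6.2,"dz": 5.8,"yaw": -40,"gripper": 0.3},
  ],
)

```text
clock: 3.95
tcp_pos: [0.5345, 0.1272, 0.0892]
orientation: [-1.494, -2.763, -0.004]
contact_force: [-0.4, -1.1, -1.5]
grip_width: 0.0493
gripper_force: 53.5
```

```bash
python3 -c "
from h import *
go(.5343,.1239,.049,33.2)
fs=[]
for n in('scene','top'):
  f=grab(n,2); p=proj(f,(.55,.1,.04)).astype(int); crop(f,p[0]-50,p[1]-50,100,100,4,n+'ch')
a=[cv2.imread('pics/%sch.png'%n) for n in('scene','top')]; cv2.imwrite('pics/c6.png',cv2.resize(cv2.hconcat(a),(800,400)))
"
```

```text
t 3.95 tcp [0.5345 0.1272 0.0892] toolY 33.2 q7 -0.11 d [-0.27 -0.21  4.02] yaw 0.0 f [-0.4 -1.1 -1.5] w 0.0493 fz tilt [ 0.001  0.002 -1.   ]
```

View pics/c6.png

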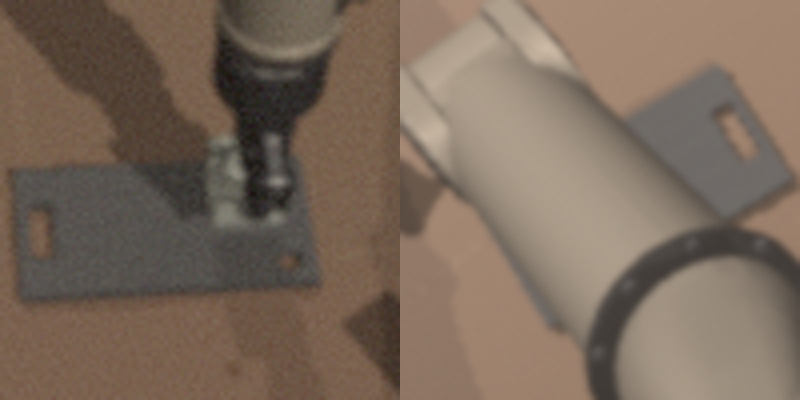

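>>> send_rows(
  steps=[
    {"dx": -0.3,"dy": -0.2,"dz": 2,"yaw": 0,"gripper": 0.3},
    {"dx": -0.3,"dy": -0.2,"dz": 3.4,"yaw": 0,"gripper": 0.3},
    {"dx": -0.3,"dy": -0.2,"dz": 3.9,"yaw": 0,"gripper": 0.3},
    {"dx": -0.3,"dy": -0.2,"dz": 3.9,"yaw": 0,"gripper": 0.3},
  ],
)

```text
clock: 4.55
tcp_pos: [0.5359, 0.1185, 0.0497]
orientation: [1.506, 2.756, -0.0]
contact_force: [0.7, -0.0, -2.2]
grip_width: 0.0491
gripper_force: 53.6
```

```bash
python3 -c "
from h import *
go(.5343,.1239,.049,33.2)"
```

```text
t 4.55 tcp [0.5359 0.1185 0.0497] toolY 32.7 q7 -0.15 d [0.54 0.16 0.07] yaw -0.5 f [ 0.7 -0.  -2.2] w 0.0491 fz tilt [ 0. -0. -1.]
```

>>> send_rows(
  steps=[
    {"dx": 0.5,"dy": 0.2,"dz": 0,"yaw": -0.5,"gripper": 0.3},
    {"dx": 0.5,"dy": 0.2,"dz": 0.1,"yaw": -0.5,"gripper": 0.3},
    {"dx": 0.5,"dy": 0.2,"dz": 0.2,"yaw": -0.5,"gripper": 0.3},
    {"dx": 0.5,"dy": 0.2,"dz": 0.2,"yaw": -0.5,"gripper": 0.3},
  ],
)

```text
clock: 5.05
tcp_pos: [0.5347, 0.1253, 0.049]
orientation: [1.491, 2.764, 0.002]
contact_force: [-5.0, -0.4, 12.8]
grip_width: 0.049
gripper_force: 55.4
```

```bash
python3 -c "
from h import *
go(.5343,.1239,.049,33.2)"
```

```text
t 5.05 tcp [0.5347 0.1253 0.049 ] toolY 33.3 q7 -0.15 d [-0.09 -0.11  0.  ] yaw 0.1 f [-5.  -0.4 12.8] w 0.049 fz tilt [ 0.001  0.001 -1.   ]
```

>>> send_rows(
  steps=[
    {"dx": 0,"dy": 0,"dz": -0.1,"yaw": 0,"gripper": 1},
    {"dx": 0,"dy": 0,"dz": -0.1,"yaw": 0,"gripper": 1},
    {"dx": 0,"dy": 0,"dz": -3,"yaw": 0,"gripper": 1},
    {"dx": 0,"dy": 0,"dz": -8,"yaw": 0,"gripper": 1},
    {"dx": 0,"dy": 0,"dz": -12,"yaw": 0,"gripper": 1},
  ],
)

```text
clock: 5.68
tcp_pos: [0.5347, 0.1242, 0.169]
orientation: [1.493, 2.764, 0.001]
contact_force: [0.3, 0.1, 0.3]
grip_width: 0.0855
gripper_force: 0.0
```

```bash
python3 -c "
from h import *
go(.591,.319,.15,64.2)"
```

```text
t 5.67 tcp [0.5347 0.1242 0.169 ] toolY 33.2 q7 -0.03 d [13.21 15.38  1.91] yaw -31.0 f [0.3 0.1 0.3] w 0.0855 fz tilt [ 0.  0. -1.]
```

>>> send_rows(
  steps=[
    {"dx": 3.9,"dy": 4.6,"dz": 0,"yaw": -10,"gripper": 1},
    {"dx": 7.8,"dy": 9.2,"dz": 0,"yaw": -20,"gripper": 1},
    {"dx": 11.7,"dy": 13.6,"dz": 1,"yaw": -30,"gripper": 1},
    {"dx": 13.2,"dy": 15.4,"dz": 2,"yaw": -31,"gripper": 1},
    {"dx": 13.2,"dy": 15.4,"dz": 2,"yaw": -31,"gripper": 1},
  ],
)

```text
clock: 6.3
tcp_pos: [0.59, 0.3209, 0.1462]
orientation: [-0.696, -3.061, -0.0]
contact_force: [-0.8, -0.8, 0.2]
grip_width: 0.0854
gripper_force: 0.0
```

```bash
python3 -c "
from h import *
go(.591,.319,.055,64.2)
f=grab('scene',3);  p=proj(f,(.58,.25,.04)).astype(int); crop(f,p[0]-65,p[1]-50,130,100,6,'c7')
"
```

```text
t 6.3 tcp [0.59   0.3209 0.1462] toolY 64.4 q7 0.17 d [-0.2  -0.12  9.12] yaw 0.2 f [-0.8 -0.8  0.2] w 0.0854 fz tilt [-0.002  0.001 -1.   ]
```

View pics/c7.png

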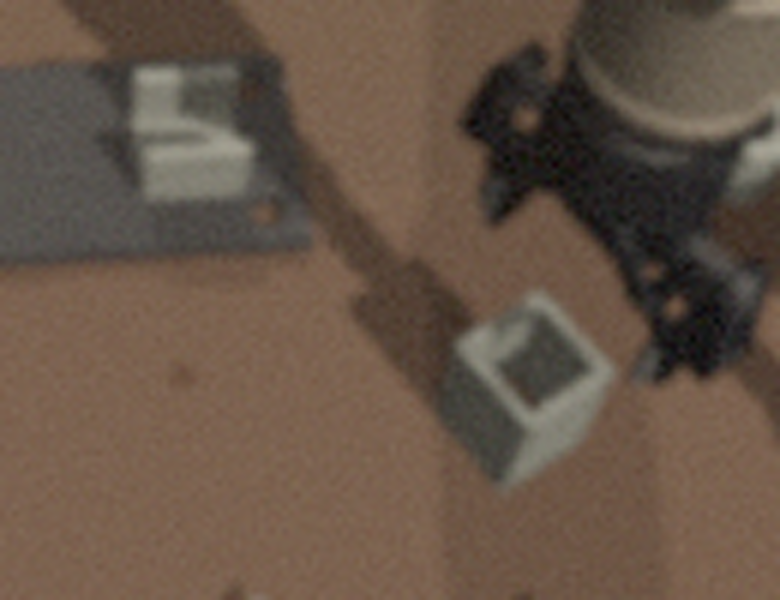

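The channel stands on the plate at (190,130), open side up, trough along the plate. The jaws stand over the tube (535,390), fingers either side, slightly above it. Descend in check.

>>> send_rows(
  steps=[
    {"dx": -0.1,"dy": 0,"dz": 2,"yaw": 0,"gripper": 1},
    {"dx": -0.1,"dy": 0,"dz": 4.5,"yaw": 0,"gripper": 1},
    {"dx": -0.1,"dy": 0,"dz": 7,"yaw": 0,"gripper": 1},
    {"dx": -0.1,"dy": 0,"dz": 9.1,"yaw": 0,"gripper": 1},
    {"dx": -0.1,"dy": 0,"dz": 9.1,"yaw": 0,"gripper": 1},
  ],
  force=60,
)

```text
clock: 6.98
tcp_pos: [0.5908, 0.3173, 0.0541]
orientation: [-0.7, -3.06, 0.004]
contact_force: [0.0, -0.4, 0.8]
grip_width: 0.0853
gripper_force: 0.0
```

>>> send_rows(
  steps=[
    {"dx": 0,"dy": 0,"dz": 0,"yaw": 0,"gripper": 0.3},
    {"dx": 0,"dy": 0,"dz": 0,"yaw": 0,"gripper": 0.3},
    {"dx": 0,"dy": 0,"dz": 0,"yaw": 0,"gripper": 0.3},
    {"dx": 0,"dy": 0,"dz": 0,"yaw": 0,"gripper": 0.3},
    {"dx": 0,"dy": 0,"dz": 0,"yaw": 0,"gripper": 0.3},
  ],
)

```text
clock: 7.6
tcp_pos: [0.5925, 0.3187, 0.0577]
orientation: [0.7, 3.061, 0.001]
contact_force: [0.3, -0.5, 5.8]
grip_width: 0.0492
gripper_force: 63.9
```

```bash
python3 -c "
from h import *
go(.591,.319,.055,64.2)
f=grab('scene',4); w=world(f); 
m=(np.hypot(w[...,0]-.534,w[...,1]-.124)<.05)&(w[...,2]>.04)&(w[...,2]<.06); P=w[m]; print(len(P),cv2.minAreaRect(P[:,:2].astype(np.float32)),P[:,2].mean())
f=grab('top',4); w=world(f); 
m=(np.hypot(w[...,0]-.534,w[...,1]-.124)<.05)&(w[...,2]>.04)&(w[...,2]<.06); P=w[m]; print(len(P),cv2.minAreaRect(P[:,:2].astype(np.float32)),P[:,2].mean())
"
```

```text
t 7.6 tcp [0.5925 0.3187 0.0577] toolY 64.2 q7 0.12 d [ 0.15 -0.04  0.27] yaw 0.0 f [ 0.3 -0.5  5.8] w 0.0492 fz tilt [ 0.002  0.    -1.   ]
121 ((0.5362295508384705, 0.12524980306625366), (0.05305854603648186, 0.04822184890508652), 33.975242614746094) 0.047473789868325386
0 ((0.0, 0.0), (0.0, 0.0), 0.0) nan<string>:7: RuntimeWarning: Mean of empty slice.
  ret = ret.dtype.type(ret / rcount)
```

>>> send_rows(
  steps=[
    {"dx": 0,"dy": 0,"dz": -3,"yaw": 0,"gripper": 0.3},
    {"dx": 0,"dy": 0,"dz": -7,"yaw": 0,"gripper": 0.3},
    {"dx": 0,"dy": 0,"dz": -10,"yaw": 0,"gripper": 0.3},
    {"dx": 0,"dy": 0,"dz": -10,"yaw": 0,"gripper": 0.3},
  ],
)

```text
clock: 8.2
tcp_pos: [0.5927, 0.3194, 0.1584]
orientation: [0.7, 3.06, 0.005]
contact_force: [0.8, -0.1, -5.4]
grip_width: 0.0493
gripper_force: 64.3
```

```bash
python3 -c "
from h import *
go(.565,.077,.14,33.2)"
```

```text
t 8.2 tcp [0.5927 0.3194 0.1584] toolY 64.2 q7 0.18 d [ -8.03 -23.04   1.78] yaw 31.0 f [ 0.8 -0.1 -5.4] w 0.0493 fz tilt [ 0.004  0.002 -1.   ]
```

>>> send_rows(
  steps=[
    {"dx": -2,"dy": -5.7,"dz": 0,"yaw": 10,"gripper": 0.3},
    {"dx": -4,"dy": -11.4,"dz": 0,"yaw": 20,"gripper": 0.3},
    {"dx": -6,"dy": -17.2,"dz": 0,"yaw": 30,"gripper": 0.3},
    {"dx": -8,"dy": -23,"dz": 0,"yaw": 31,"gripper": 0.3},
    {"dx": -8,"dy": -23,"dz": 0,"yaw": 31,"gripper": 0.3},
  ],
)

```text
clock: 8.82
tcp_pos: [0.5621, 0.0682, 0.1536]
orientation: [-1.506, -2.755, 0.012]
contact_force: [0.9, 0.1, -4.2]
grip_width: 0.0492
gripper_force: 65.5
```

>>> send_rows(
  steps=[
    {"dx": 0,"dy": 0,"dz": 2,"yaw": 0,"gripper": 0.3},
    {"dx": 0,"dy": 0,"dz": 2,"yaw": 0,"gripper": 0.3},
  ],
)

```text
clock: 9.07
tcp_pos: [0.5618, 0.0779, 0.1334]
orientation: [-1.487, -2.762, 0.004]
contact_force: [-1.1, -0.2, -4.3]
grip_width: 0.0491
gripper_force: 65.1
```

```bash
python3 -c "
from h import *
go(.565,.077,.0677,33.2)
f=grab('scene',5);  p=proj(f,(.56,.08,.05)).astype(int); crop(f,p[0]-65,p[1]-50,130,100,6,'c8')
"
```

```text
t 9.07 tcp [0.5618 0.0779 0.1334] toolY 33.4 q7 0.03 d [-0.27  0.25  6.57] yaw 0.2 f [-1.1 -0.2 -4.3] w 0.0491 fz tilt [-0.005  0.    -1.   ]
```

View pics/c8.png

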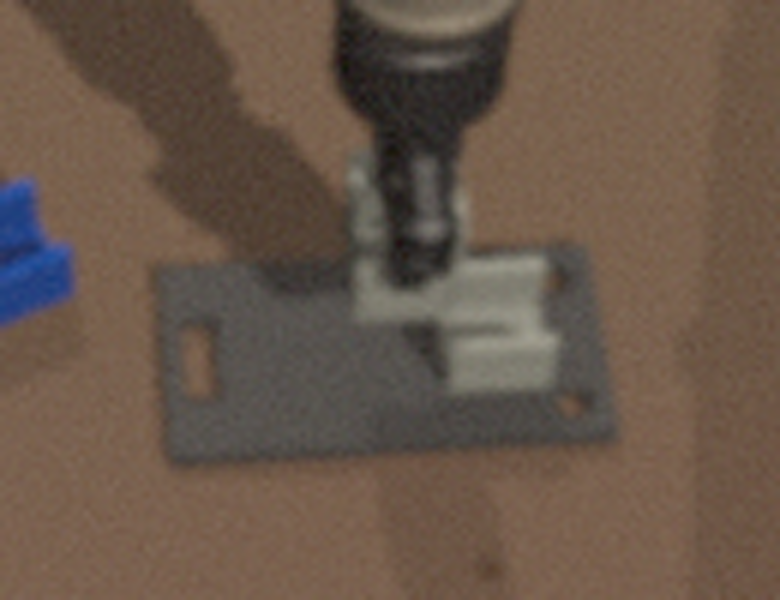

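>>> send_rows(
  steps=[
    {"dx": 0,"dy": 0,"dz": 1,"yaw": 0,"gripper": 0.3},
    {"dx": 0,"dy": 0,"dz": 2,"yaw": 0,"gripper": 0.3},
    {"dx": 0,"dy": 0,"dz": 2,"yaw": 0,"gripper": 0.3},
    {"dx": 0,"dy": 0,"dz": 2,"yaw": 0,"gripper": 0.3},
  ],
)

```text
clock: 9.62
tcp_pos: [0.5641, 0.0767, 0.1165]
orientation: [1.493, 2.764, 0.0]
contact_force: [0.4, 0.2, -4.5]
grip_width: 0.0498
gripper_force: 65.3
```

```bash
python3 -c "
from h import *
go(.566,.0755,.0677,33.2)"
```

```text
t 9.62 tcp [0.5641 0.0767 0.1165] toolY 33.2 q7 0.01 d [-0.2   0.09  4.88] yaw 0.0 f [ 0.4  0.2 -4.5] w 0.0498 fz tilt [ 0.  0. -1.]
```

>>> send_rows(
  steps=[
    {"dx": -0.2,"dy": 0.1,"dz": 1.5,"yaw": 0,"gripper": 0.3},
    {"dx": -0.2,"dy": 0.1,"dz": 3,"yaw": 0,"gripper": 0.3},
    {"dx": -0.2,"dy": 0.1,"dz": 4.2,"yaw": 0,"gripper": 0.3},
    {"dx": -0.2,"dy": 0.1,"dz": 4.7,"yaw": 0,"gripper": 0.3},
    {"dx": -0.2,"dy": 0.1,"dz": 4.7,"yaw": 0,"gripper": 0.3},
  ],
)

```text
clock: 10.25
tcp_pos: [0.5657, 0.0755, 0.069]
orientation: [-1.493, -2.764, 0.0]
contact_force: [-0.1, -0.7, -3.9]
grip_width: 0.0494
gripper_force: 65.3
```

```bash
python3 -c "
from h import *
go(.566,.0755,.0677,33.2)"
```

```text
t 10.25 tcp [0.5657 0.0755 0.069 ] toolY 33.2 q7 -0.03 d [-0.02  0.02  0.13] yaw 0.0 f [-0.1 -0.7 -3.9] w 0.0494 fz tilt [-0.001  0.    -1.   ]
```

>>> send_rows(
  steps=[
    {"dx": 0,"dy": 0,"dz": 0.2,"yaw": 0,"gripper": 0.3},
    {"dx": 0,"dy": 0,"dz": 0.2,"yaw": 0,"gripper": 0.3},
    {"dx": 0,"dy": 0,"dz": 0.2,"yaw": 0,"gripper": 0.3},
  ],
)

```text
clock: 10.62
tcp_pos: [0.5661, 0.0754, 0.0677]
orientation: [1.493, 2.764, 0.0]
contact_force: [-0.0, 0.2, -3.5]
grip_width: 0.0492
gripper_force: 65.4
```

>>> send_rows(
  steps=[
    {"dx": 0,"dy": 0,"dz": -0.1,"yaw": 0,"gripper": 1},
    {"dx": 0,"dy": 0,"dz": -0.1,"yaw": 0,"gripper": 1},
    {"dx": 0,"dy": 0,"dz": -3,"yaw": 0,"gripper": 1},
    {"dx": 0,"dy": 0,"dz": -8,"yaw": 0,"gripper": 1},
    {"dx": 0,"dy": 0,"dz": -12,"yaw": 0,"gripper": 1},
  ],
)

```text
clock: 11.25
tcp_pos: [0.5663, 0.0757, 0.1896]
orientation: [1.492, 2.763, 0.002]
contact_force: [0.6, -0.6, -0.2]
grip_width: 0.0853
gripper_force: 0.0
```

```bash
python3 -c "
from h import *
go(.404,.362,.12,40)"
```

```text
t 11.25 tcp [0.5663 0.0757 0.1896] toolY 33.2 q7 0.08 d [32.84  2.11  6.95] yaw -6.8 f [ 0.6 -0.6 -0.2] w 0.0853 fz tilt [ 0.002  0.    -1.   ]
```

>>> send_rows(
  steps=[
    {"dx": 6,"dy": 0.4,"dz": 0,"yaw": 0,"gripper": 1},
    {"dx": 12,"dy": 0.8,"dz": 0,"yaw": 0,"gripper": 1},
    {"dx": 18,"dy": 1.2,"dz": 1,"yaw": 0,"gripper": 1},
    {"dx": 24,"dy": 1.6,"dz": 3,"yaw": 0,"gripper": 1},
    {"dx": 30,"dy": 2,"dz": 5,"yaw": 0,"gripper": 1},
  ],
)

```text
clock: 11.88
tcp_pos: [0.4185, 0.3376, 0.1382]
orientation: [1.494, 2.763, 0.003]
contact_force: [0.2, 1.1, 0.5]
grip_width: 0.0855
gripper_force: 0.0
```

>>> send_rows(
  steps=[
    {"dx": 2.8,"dy": 0.1,"dz": 2,"yaw": 0,"gripper": 1},
    {"dx": 2.8,"dy": 0.1,"dz": 2,"yaw": 0,"gripper": 1},
    {"dx": 2.8,"dy": 0.1,"dz": 2,"yaw": 0,"gripper": 1},
  ],
)

```text
clock: 12.25
tcp_pos: [0.4054, 0.3592, 0.1184]
orientation: [1.494, 2.763, 0.0]
contact_force: [0.2, -0.5, -0.4]
grip_width: 0.0858
gripper_force: 0.0
```

```bash
python3 -c "
from h import *
go(.404,.362,.037,33.2)
for n in('scene','top'):
  f=grab(n,6); w=world(f)
  m=(np.hypot(w[...,0]-.566,w[...,1]-.0755)<.045)&(w[...,2]>.07)&(w[...,2]<.095); P=w[m]; print(len(P),cv2.minAreaRect(P[:,:2].astype(np.float32)) if len(P) else 0)
f=load('scene',6); a=f['color'][130:280,260:520,::-1]; cv2.imwrite('pics/c9.png',cv2.resize(np.ascontiguousarray(a),None,fx=3,fy=3,interpolation=cv2.INTER_CUBIC))
"
```

```text
t 12.25 tcp [0.4054 0.3592 0.1184] toolY 33.2 q7 -0.63 d [0.31 0.03 8.14] yaw -0.0 f [ 0.2 -0.5 -0.4] w 0.0858 fz tilt [ 0.001 -0.    -1.   ]
157 ((0.5650970935821533, 0.07946251332759857), (0.05320755019783974, 0.050286758691072464), 33.972232818603516)
135 ((0.5674417614936829, 0.07779936492443085), (0.05251046270132065, 0.04999428242444992), 32.916908264160156)
```

View pics/c9.png

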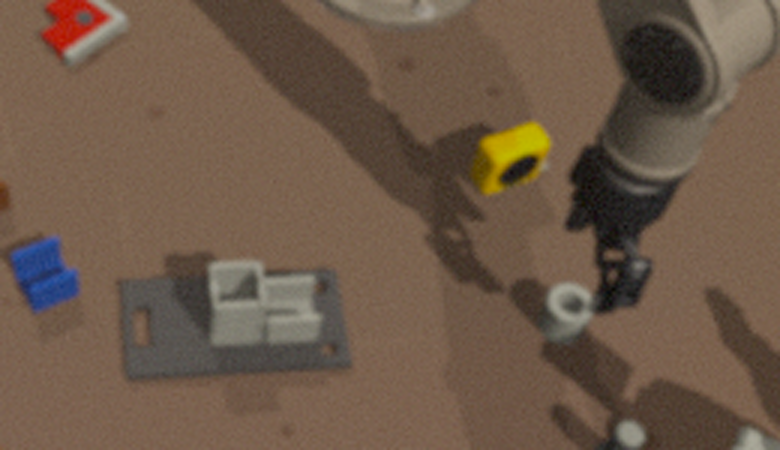

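>>> send_rows(
  steps=[
    {"dx": 0.3,"dy": 0,"dz": 2.5,"yaw": 0,"gripper": 1},
    {"dx": 0.3,"dy": 0,"dz": 5,"yaw": 0,"gripper": 1},
    {"dx": 0.3,"dy": 0,"dz": 7.5,"yaw": 0,"gripper": 1},
    {"dx": 0.3,"dy": 0,"dz": 8.2,"yaw": 0,"gripper": 1},
    {"dx": 0.3,"dy": 0,"dz": 8.2,"yaw": 0,"gripper": 1},
  ],
)

```text
clock: 12.98
tcp_pos: [0.4035, 0.362, 0.0364]
orientation: [1.495, 2.763, 0.0]
contact_force: [-0.7, -0.0, -0.1]
grip_width: 0.0853
gripper_force: 0.0
```

>>> send_rows(
  steps=[
    {"dx": 0,"dy": 0,"dz": 0,"yaw": 0,"gripper": 0.2},
    {"dx": 0,"dy": 0,"dz": 0,"yaw": 0,"gripper": 0.2},
    {"dx": 0,"dy": 0,"dz": 0,"yaw": 0,"gripper": 0.2},
    {"dx": 0,"dy": 0,"dz": 0,"yaw": 0,"gripper": 0.2},
    {"dx": 0,"dy": 0,"dz": 0,"yaw": 0,"gripper": 0.2},
  ],
)

```text
clock: 13.6
tcp_pos: [0.403, 0.3625, 0.0369]
orientation: [1.493, 2.763, 0.001]
contact_force: [-1.3, -1.5, 6.8]
grip_width: 0.0428
gripper_force: 61.0
```

>>> send_rows(
  steps=[
    {"dx": 0,"dy": 0,"dz": -2,"yaw": 0,"gripper": 0.2},
    {"dx": 0,"dy": 0,"dz": -7,"yaw": 0,"gripper": 0.2},
    {"dx": 0,"dy": 0,"dz": -12,"yaw": 0,"gripper": 0.2},
    {"dx": 0,"dy": 0,"dz": -14,"yaw": 0,"gripper": 0.2},
    {"dx": 0,"dy": 0,"dz": -14,"yaw": 0,"gripper": 0.2},
  ],
)

```text
clock: 14.22
tcp_pos: [0.4033, 0.3625, 0.177]
orientation: [1.493, 2.763, 0.003]
contact_force: [-1.0, -0.7, -4.8]
grip_width: 0.0431
gripper_force: 62.8
```

```bash
python3 -c "
from h import *
c=np.array([.566,.0775]); y=np.array([.5476,-.8368]); print(c+.055*y)
go(*(c+.055*y),.18,33.2)
"
```

```text
[0.596118 0.031476]
t 14.22 tcp [0.4033 0.3625 0.177 ] toolY 33.2 q7 -0.57 d [-38.25  -2.    -0.3 ] yaw 0.0 f [-1.  -0.7 -4.8] w 0.0431 fz tilt [ 0.002  0.001 -1.   ]
```

>>> send_rows(
  steps=[
    {"dx": -6,"dy": -0.3,"dz": 0,"yaw": 0,"gripper": 0.2},
    {"dx": -12,"dy": -0.6,"dz": 0,"yaw": 0,"gripper": 0.2},
    {"dx": -18,"dy": -0.9,"dz": 0,"yaw": 0,"gripper": 0.2},
    {"dx": -24,"dy": -1.2,"dz": 0,"yaw": 0,"gripper": 0.2},
    {"dx": -30,"dy": -1.6,"dz": 0,"yaw": 0,"gripper": 0.2},
  ],
)

```text
clock: 14.85
tcp_pos: [0.5533, 0.1004, 0.1735]
orientation: [-1.491, -2.762, 0.004]
contact_force: [1.2, 0.3, -3.3]
grip_width: 0.0427
gripper_force: 62.6
```

>>> send_rows(
  steps=[
    {"dx": -5,"dy": -0.3,"dz": 0,"yaw": 0,"gripper": 0.2},
    {"dx": -8.2,"dy": -0.4,"dz": 0,"yaw": 0,"gripper": 0.2},
    {"dx": -8.2,"dy": -0.4,"dz": 0,"yaw": 0,"gripper": 0.2},
    {"dx": -8.2,"dy": -0.4,"dz": 0,"yaw": 0,"gripper": 0.2},
  ],
)

```text
clock: 15.35
tcp_pos: [0.594, 0.0324, 0.1739]
orientation: [-1.491, -2.761, 0.002]
contact_force: [-0.4, 0.1, -4.6]
grip_width: 0.0429
gripper_force: 62.6
```

```bash
python3 -c "
from h import *
go(.596,.0315,.047,33.2)
f=grab('scene',7); w=world(f)
m=(np.hypot(w[...,0]-.566,w[...,1]-.0775)<.055)&(w[...,2]>.07)&(w[...,2]<.09); P=w[m]; print(len(P),cv2.minAreaRect(P[:,:2].astype(np.float32)) if len(P) else 0)
"
```

```text
t 15.35 tcp [0.594  0.0324 0.1739] toolY 33.3 q7 0.15 d [-0.21  0.16 12.69] yaw 0.1 f [-0.4  0.1 -4.6] w 0.0429 fz tilt [-0.004  0.    -1.   ]
156 ((0.5655416250228882, 0.07990725338459015), (0.05221204459667206, 0.0501885823905468), 33.30179214477539)
```

>>> send_rows(
  steps=[
    {"dx": -0.2,"dy": 0.1,"dz": 3,"yaw": 0,"gripper": 0.2},
    {"dx": -0.2,"dy": 0.1,"dz": 6.5,"yaw": 0,"gripper": 0.2},
    {"dx": -0.2,"dy": 0.1,"dz": 9,"yaw": 0,"gripper": 0.2},
    {"dx": -0.2,"dy": 0.1,"dz": 11.5,"yaw": 0,"gripper": 0.2},
    {"dx": -0.2,"dy": 0.1,"dz": 11.5,"yaw": 0,"gripper": 0.2},
  ],
)

```text
clock: 16.02
tcp_pos: [0.5951, 0.0319, 0.0589]
orientation: [-1.488, -2.762, 0.004]
contact_force: [-0.4, 0.6, -4.2]
grip_width: 0.0428
gripper_force: 62.4
```

```bash
python3 -c "
from h import *
go(.596,.0315,.047,33.2)
"
```

```text
t 16.02 tcp [0.5951 0.0319 0.0589] toolY 33.4 q7 0.06 d [-0.08  0.06  1.19] yaw 0.2 f [-0.4  0.6 -4.2] w 0.0428 fz tilt [-0.005 -0.    -1.   ]
```

>>> send_rows(
  steps=[
    {"dx": 0,"dy": 0,"dz": 0.8,"yaw": 0,"gripper": 0.2},
    {"dx": 0,"dy": 0,"dz": 1.1,"yaw": 0,"gripper": 0.2},
    {"dx": 0,"dy": 0,"dz": 1.3,"yaw": 0,"gripper": 0.2},
    {"dx": 0,"dy": 0,"dz": 1.3,"yaw": 0,"gripper": 0.2},
  ],
)

```text
clock: 16.52
tcp_pos: [0.5975, 0.0307, 0.0482]
orientation: [1.493, 2.764, 0.0]
contact_force: [-0.7, 0.1, -4.1]
grip_width: 0.043
gripper_force: 62.5
```

>>> send_rows(
  steps=[
    {"dx": 0,"dy": 0,"dz": 0,"yaw": 0,"gripper": 1},
    {"dx": 0,"dy": 0,"dz": -0.1,"yaw": 0,"gripper": 1},
    {"dx": 0,"dy": 0,"dz": -3,"yaw": 0,"gripper": 1},
    {"dx": 0,"dy": 0,"dz": -8,"yaw": 0,"gripper": 1},
    {"dx": 0,"dy": 0,"dz": -13,"yaw": 0,"gripper": 1},
  ],
)

```text
clock: 17.15
tcp_pos: [0.5975, 0.0309, 0.1798]
orientation: [1.493, 2.764, 0.001]
contact_force: [2.5, -0.2, 0.2]
grip_width: 0.0854
gripper_force: 0.0
```

```bash
python3 -c "
from h import *
go(.403,-.365,.12,-34.2)
"
```

```text
t 17.15 tcp [0.5975 0.0309 0.1798] toolY 33.3 q7 0.15 d [-22.45 -37.97   5.96] yaw 67.5 f [ 2.5 -0.2  0.2] w 0.0854 fz tilt [ 0.  0. -1.]
```

>>> send_rows(
  steps=[
    {"dx": -3,"dy": -5,"dz": 0,"yaw": 10,"gripper": 1},
    {"dx": -6,"dy": -10.1,"dz": 0,"yaw": 20,"gripper": 1},
    {"dx": -9,"dy": -15.2,"dz": 0,"yaw": 30,"gripper": 1},
    {"dx": -12,"dy": -20.3,"dz": 0,"yaw": 40,"gripper": 1},
    {"dx": -15,"dy": -25.4,"dz": 0,"yaw": 50,"gripper": 1},
  ],
)

```text
clock: 17.77
tcp_pos: [0.4666, -0.2356, 0.1789]
orientation: [2.525, 1.866, 0.002]
contact_force: [1.3, -1.0, -0.2]
grip_width: 0.0856
gripper_force: 0.0
```

```bash
python3 -c "
from h import *
go(.403,-.365,.1,-35)
for n in('scene','top'):
  f=grab(n,8); w=world(f)
  for nm,c,lo,hi in(('bush',(.597,.031),.048,.062),('post',(.566,.0775),.073,.09),('chan',(.535,.125),.042,.056)):
    m=(np.hypot(w[...,0]-c[0],w[...,1]-c[1])<.045)&(w[...,2]>lo)&(w[...,2]<hi); P=w[m]; print(n,nm,len(P),cv2.minAreaRect(P[:,:2].astype(np.float32)) if len(P) else 0)
"
```

```text
t 17.77 tcp [ 0.4666 -0.2356  0.1789] toolY -17.1 q7 -0.09 d [-14.24  -2.3    7.89] yaw 17.9 f [ 1.3 -1.  -0.2] w 0.0856 fz tilt [ 0.002 -0.001 -1.   ]
scene bush 138 ((0.5935083627700806, 0.039913423359394073), (0.045287370681762695, 0.05813131108880043), 28.061302185058594)
scene post 139 ((0.5647661089897156, 0.07939021289348602), (0.05313108116388321, 0.050141215324401855), 32.705448150634766)
scene chan 119 ((0.5392700433731079, 0.11874571442604065), (0.05375033617019653, 0.0626019686460495), 33.131324768066406)
top bush 133 ((0.593381941318512, 0.038144633173942566), (0.04587061330676079, 0.061713725328445435), 38.075809478759766)
top post 125 ((0.5674799084663391, 0.0778416097164154), (0.05209396034479141, 0.04990337789058685), 33.272491455078125)
top chan 94 ((0.5407126545906067, 0.11878830194473267), (0.05137740075588226, 0.06016935780644417), 33.34833526611328)
```

>>> send_rows(
  steps=[
    {"dx": -6,"dy": -1,"dz": 2,"yaw": 9,"gripper": 1},
    {"dx": -12,"dy": -2,"dz": 5,"yaw": 18,"gripper": 1},
    {"dx": -14.2,"dy": -2.3,"dz": 8,"yaw": 18,"gripper": 1},
    {"dx": -14.2,"dy": -2.3,"dz": 8,"yaw": 18,"gripper": 1},
    {"dx": -14.2,"dy": -2.3,"dz": 8,"yaw": 18,"gripper": 1},
  ],
)

```text
clock: 18.5
tcp_pos: [0.4057, -0.3622, 0.0988]
orientation: [2.782, 1.459, 0.002]
contact_force: [0.6, 0.2, 0.9]
grip_width: 0.0857
gripper_force: 0.0
```

```bash
python3 -c "
from h import *
go(.403,-.365,.03,-35)
a=[]
for n in('scene','top'):
  f=grab(n,9); p=proj(f,(.403,-.365,.02) if n=='scene' else (.566,.0775,.05)).astype(int); k=35 if n=='scene' else 50
  crop(f,p[0]-k,p[1]-k,2*k,2*k,400/2/k,n+'x'); a.append(cv2.resize(cv2.imread('pics/%sx.png'%n),(400,400)))
cv2.imwrite('pics/c10.png',cv2.hconcat(a))
"
```

```text
t 18.5 tcp [ 0.4057 -0.3622  0.0988] toolY -34.7 q7 -0.12 d [-0.39 -0.08  6.88] yaw 0.3 f [0.6 0.2 0.9] w 0.0857 fz tilt [ 0.002  0.    -1.   ]
```

View pics/c10.png

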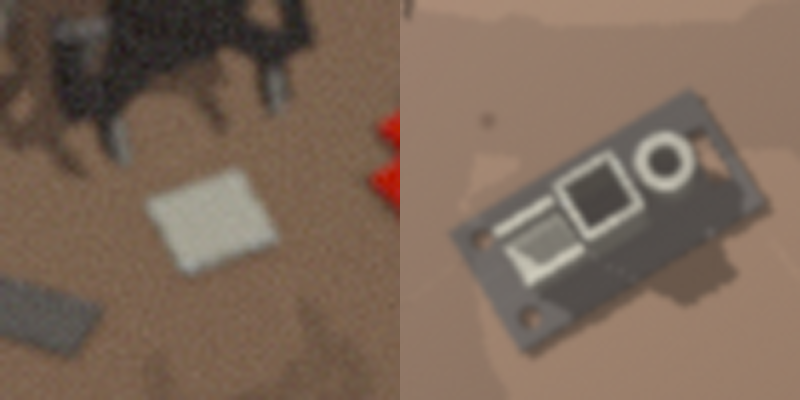

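```bash
python3 -c "
from h import *
f=load('scene',9); w=world(f); c=np.array([.4057,-.3622]); d=np.array([np.cos(np.radians(-34.7)),np.sin(np.radians(-34.7))]); e=np.array([-d[1],d[0]])
r=w[...,:2]-c; a=r@d; b=r@e
for s in(1,-1):
  m=(a*s>.035)&(a*s<.06)&(abs(b)<.016)&(w[...,2]>.03)&(w[...,2]<.14)
  P=w[m][:,2]; print(s,len(P),np.sort(P)[:12].round(4))
p=proj(f,(.403,-.365,.02)).astype(int)
for x,y in((122,160),(122,152),(278,110),(278,102)):
  u,v=int(p[0]-35+x/5.714),int(p[1]-35+y/5.714); print(w[v,u].round(4),a[v,u].round(4),b[v,u].round(4))
"
```

```text
1 63 [0.0924 0.0933 0.094  0.0941 0.097  0.0985 0.0987 0.101  0.1013 0.1017
 0.103  0.1036]
-1 61 [0.0897 0.0916 0.093  0.0941 0.0968 0.0975 0.0988 0.0988 0.0995 0.101
 0.1014 0.1024]
[ 0.4511 -0.3798  0.0933] 0.0473 0.0114
[ 0.4519 -0.3772  0.1045] 0.0465 0.014
[ 0.3783 -0.3224  0.0995] -0.0451 0.0171
[ 0.3751 -0.3239  0.1051] -0.0469 0.0141
```

>>> send_rows(
  steps=[
    {"dx": -0.4,"dy": -0.1,"dz": 2,"yaw": 0.3,"gripper": 0.86},
    {"dx": -0.4,"dy": -0.1,"dz": 4.5,"yaw": 0.3,"gripper": 0.86},
    {"dx": -0.4,"dy": -0.1,"dz": 6,"yaw": 0.3,"gripper": 0.86},
    {"dx": -0.4,"dy": -0.1,"dz": 6.5,"yaw": 0.3,"gripper": 0.86},
    {"dx": -0.4,"dy": -0.1,"dz": 6.5,"yaw": 0.3,"gripper": 0.86},
  ],
)

```text
clock: 19.23
tcp_pos: [0.4016, -0.3658, 0.0333]
orientation: [2.787, 1.45, 0.0]
contact_force: [-0.2, -0.7, 0.1]
grip_width: 0.0733
gripper_force: 0.0
```

```bash
python3 -c "
from h import *
go(.403,-.365,.022,-35)
"
```

```text
t 19.23 tcp [ 0.4016 -0.3658  0.0333] toolY -35.0 q7 -0.15 d [0.15 0.07 1.13] yaw -0.0 f [-0.2 -0.7  0.1] w 0.0733 fz tilt [ 0. -0. -1.]
```

>>> send_rows(
  steps=[
    {"dx": 0.1,"dy": 0.1,"dz": 0.8,"yaw": 0,"gripper": 0.86},
    {"dx": 0.1,"dy": 0.1,"dz": 1.1,"yaw": 0,"gripper": 0.86},
    {"dx": 0.1,"dy": 0.1,"dz": 1.1,"yaw": 0,"gripper": 0.5},
    {"dx": 0.1,"dy": 0.1,"dz": 1.1,"yaw": 0,"gripper": 0.5},
    {"dx": 0.1,"dy": 0.1,"dz": 1.1,"yaw": 0,"gripper": 0.5},
  ],
  force=50,
)

```text
clock: 19.85
tcp_pos: [0.4026, -0.3657, 0.0222]
orientation: [2.787, 1.449, 0.0]
contact_force: [0.2, 0.7, 2.7]
grip_width: 0.058
gripper_force: 53.9
```

>>> send_rows(
  steps=[
    {"dx": 0,"dy": 0,"dz": 0,"yaw": 0,"gripper": 0.5},
    {"dx": 0,"dy": 0,"dz": 0,"yaw": 0,"gripper": 0.5},
  ],
)

```text
clock: 20.1
tcp_pos: [0.4025, -0.3657, 0.0222]
orientation: [2.787, 1.449, -0.0]
contact_force: [-1.7, 0.6, 5.3]
grip_width: 0.0584
gripper_force: 54.1
```

>>> send_rows(
  steps=[
    {"dx": 0,"dy": 0,"dz": -1,"yaw": 0,"gripper": 0.5},
    {"dx": 0,"dy": 0,"dz": -4,"yaw": 0,"gripper": 0.5},
    {"dx": 0,"dy": 0,"dz": -9,"yaw": 0,"gripper": 0.5},
    {"dx": 0,"dy": 0,"dz": -15,"yaw": 0,"gripper": 0.5},
    {"dx": 0,"dy": 0,"dz": -15,"yaw": 0,"gripper": 0.5},
  ],
)

```text
clock: 20.72
tcp_pos: [0.405, -0.3677, 0.1769]
orientation: [2.78, 1.444, 0.006]
contact_force: [0.5, -0.1, -2.9]
grip_width: 0.0581
gripper_force: 54.8
```

```bash
python3 -c "
from h import *
go(.566,.0778,.17,33.2)
f=grab('scene',10); p=proj(f,(.403,-.365,.14)).astype(int); crop(f,p[0]-40,p[1]-40,80,80,6,'c11')
"
```

```text
t 20.73 tcp [ 0.405  -0.3677  0.1769] toolY -35.1 q7 -0.09 d [ 45.71 -12.43   0.54] yaw -68.3 f [ 0.5 -0.1 -2.9] w 0.0581 fz tilt [ 0.008 -0.006 -1.   ]
```

View pics/c11.png

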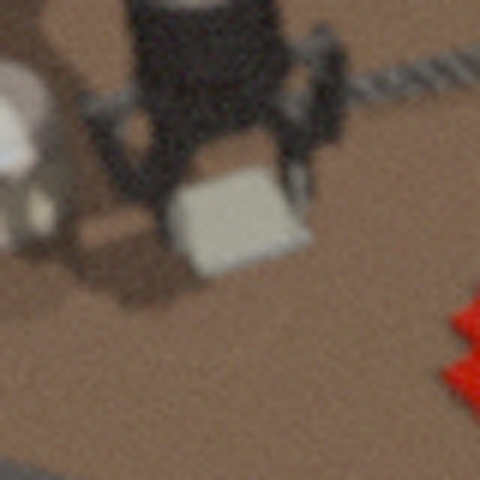

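>>> send_rows(
  steps=[
    {"dx": 5,"dy": -1.4,"dz": 0,"yaw": -10,"gripper": 0.5},
    {"dx": 10.5,"dy": -2.9,"dz": 0,"yaw": -20,"gripper": 0.5},
    {"dx": 16,"dy": -4.4,"dz": 0,"yaw": -30,"gripper": 0.5},
    {"dx": 21.5,"dy": -5.8,"dz": 0,"yaw": -40,"gripper": 0.5},
    {"dx": 27,"dy": -7.3,"dz": 0,"yaw": -50,"gripper": 0.5},
  ],
)

```text
clock: 21.4
tcp_pos: [0.4969, -0.101, 0.1701]
orientation: [-1.905, -2.494, 0.002]
contact_force: [0.9, -0.4, -2.5]
grip_width: 0.0581
gripper_force: 54.8
```

```bash
python3 -c "
from h import *
go(.566,.0778,.17,33.2)"
```

```text
t 21.4 tcp [ 0.4969 -0.101   0.1701] toolY 15.3 q7 0.13 d [1.543e+01 1.138e+01 1.000e-02] yaw -17.9 f [ 0.9 -0.4 -2.5] w 0.0581 fz tilt [-0.003  0.001 -1.   ]
```

>>> send_rows(
  steps=[
    {"dx": 4.5,"dy": 3.3,"dz": 0,"yaw": -9,"gripper": 0.5},
    {"dx": 9,"dy": 6.6,"dz": 0,"yaw": -18,"gripper": 0.5},
    {"dx": 13,"dy": 9.6,"dz": 0,"yaw": -18,"gripper": 0.5},
    {"dx": 14.8,"dy": 11,"dz": 0,"yaw": -18,"gripper": 0.5},
    {"dx": 14.8,"dy": 11,"dz": 0,"yaw": -18,"gripper": 0.5},
  ],
)

```text
clock: 22.02
tcp_pos: [0.5649, 0.0709, 0.17]
orientation: [-1.493, -2.76, 0.001]
contact_force: [0.5, -0.2, -3.8]
grip_width: 0.0582
gripper_force: 54.9
```

>>> send_rows(
  steps=[
    {"dx": 0,"dy": 0,"dz": 2,"yaw": 0,"gripper": 0.5},
    {"dx": 0,"dy": 0,"dz": 4,"yaw": 0,"gripper": 0.5},
    {"dx": 0,"dy": 0,"dz": 4,"yaw": 0,"gripper": 0.5},
    {"dx": 0,"dy": 0,"dz": 4,"yaw": 0,"gripper": 0.5},
  ],
)

```text
clock: 22.52
tcp_pos: [0.566, 0.0682, 0.1318]
orientation: [-1.501, -2.759, 0.0]
contact_force: [0.3, -0.1, -2.3]
grip_width: 0.0583
gripper_force: 54.9
```

```bash
python3 -c "
from h import *
go(.566,.0778,.1022,33.2)
f=grab('scene',11); p=proj(f,(.566,.0778,.08)).astype(int); crop(f,p[0]-50,p[1]-40,100,80,6,'c12')
"
```

```text
t 22.52 tcp [0.566  0.0682 0.1318] toolY 32.9 q7 0.02 d [0.8  0.53 2.96] yaw -0.3 f [ 0.3 -0.1 -2.3] w 0.0583 fz tilt [-0.  0. -1.]
```

View pics/c12.png

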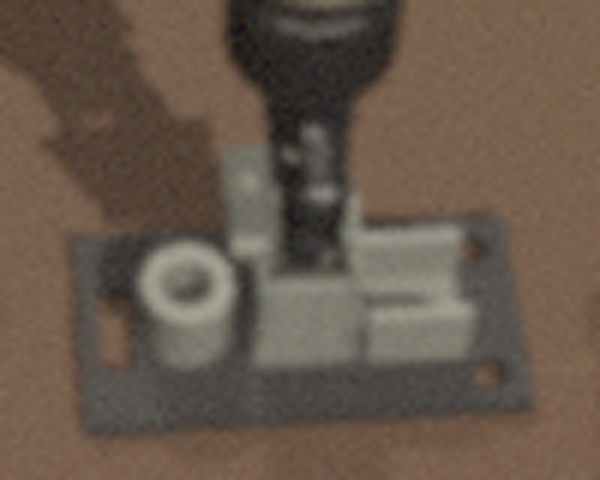

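>>> send_rows(
  steps=[
    {"dx": 0.8,"dy": 0.5,"dz": 0.5,"yaw": -0.3,"gripper": 0.5},
    {"dx": 0.8,"dy": 0.5,"dz": 1.5,"yaw": -0.3,"gripper": 0.5},
    {"dx": 0.8,"dy": 0.5,"dz": 2,"yaw": -0.3,"gripper": 0.5},
    {"dx": 0.8,"dy": 0.5,"dz": 2,"yaw": -0.3,"gripper": 0.5},
    {"dx": 0.8,"dy": 0.5,"dz": 2,"yaw": -0.3,"gripper": 0.5},
  ],
)

```text
clock: 23.2
tcp_pos: [0.566, 0.0779, 0.112]
orientation: [1.494, 2.764, 0.0]
contact_force: [0.0, 0.1, -2.6]
grip_width: 0.0583
gripper_force: 54.8
```

```bash
python3 -c "
from h import *
go(.566,.0778,.1022,33.2)"
```

```text
t 23.2 tcp [0.566  0.0779 0.112 ] toolY 33.2 q7 -0.01 d [-0.01 -0.    0.98] yaw 0.0 f [ 0.   0.1 -2.6] w 0.0583 fz tilt [ 0. -0. -1.]
```

>>> send_rows(
  steps=[
    {"dx": 0,"dy": 0,"dz": 0.5,"yaw": 0,"gripper": 0.5},
    {"dx": 0,"dy": 0,"dz": 0.9,"yaw": 0,"gripper": 0.5},
    {"dx": 0,"dy": 0,"dz": 1.0,"yaw": 0,"gripper": 0.5},
    {"dx": 0,"dy": 0,"dz": 1.0,"yaw": 0,"gripper": 0.5},
  ],
)

```text
clock: 23.7
tcp_pos: [0.5658, 0.0779, 0.1023]
orientation: [1.493, 2.764, -0.001]
contact_force: [-2.3, -0.5, 1.6]
grip_width: 0.0582
gripper_force: 55.4
```

```bash
python3 -c "
from h import *
go(.566,.0778,.1022,33.2)"
```

```text
t 23.7 tcp [0.5658 0.0779 0.1023] toolY 33.2 q7 -0.02 d [-0.02  0.01  0.01] yaw 0.0 f [-2.3 -0.5  1.6] w 0.0582 fz tilt [-0. -0. -1.]
```

Cap rests on the tube. Release and rise, then move aside.

>>> send_rows(
  steps=[
    {"dx": 0,"dy": 0,"dz": 0,"yaw": 0,"gripper": 0.9},
    {"dx": 0,"dy": 0,"dz": 0,"yaw": 0,"gripper": 0.9},
    {"dx": 0,"dy": 0,"dz": -1,"yaw": 0,"gripper": 1},
    {"dx": 0,"dy": 0,"dz": -5,"yaw": 0,"gripper": 1},
    {"dx": 0,"dy": 0,"dz": -11,"yaw": 0,"gripper": 1},
  ],
)

```text
clock: 24.32
tcp_pos: [0.5649, 0.0778, 0.2124]
orientation: [-1.492, -2.762, 0.002]
contact_force: [1.5, 0.2, 1.5]
grip_width: 0.0851
gripper_force: 0.0
```

>>> send_rows(
  steps=[
    {"dx": -5,"dy": 0,"dz": 0,"yaw": 0,"gripper": 1},
    {"dx": -11,"dy": 0,"dz": 0,"yaw": 0,"gripper": 1},
    {"dx": -17,"dy": 0,"dz": 0,"yaw": 0,"gripper": 1},
    {"dx": -23,"dy": 0,"dz": 0,"yaw": 0,"gripper": 1},
    {"dx": -23,"dy": 0,"dz": 0,"yaw": 0,"gripper": 1},
  ],
)

```text
clock: 24.95
tcp_pos: [0.6933, -0.1214, 0.2117]
orientation: [1.504, 2.756, -0.003]
contact_force: [-1.3, 0.7, 0.2]
grip_width: 0.0852
gripper_force: 0.0
```

```bash
python3 -c "
from h import *
go(.566,.0778,.1022,33.2)
a=[]; yh=np.array([.5476,-.8368]); xh=np.array([.8368,.5476])
for n in('scene','top'):
  f=grab(n,12); p=proj(f,(.566,.0778,.05)).astype(int); k=45
  crop(f,p[0]-k,p[1]-k,2*k,2*k,400/2/k,n+'x'); a.append(cv2.resize(cv2.imread('pics/%sx.png'%n),(400,400)))
  w=world(f); b=w[...,:2]-np.array([.565,.077]); X=b@xh; Y=b@yh
  for nm,y0,r,lo,hi in(('cap',0,.045,.083,.1),('bush',.06,.03,.05,.06),('chan',-.06,.03,.043,.056)):
    m=(abs(X)<.045)&(abs(Y-y0)<r)&(w[...,2]>lo)&(w[...,2]<hi)
    q=np.stack([X[m],Y[m]],1).astype(np.float32); print(n,nm,len(q),cv2.minAreaRect(q), w[...,2][m].mean().round(4))
cv2.imwrite('pics/c13.png',cv2.hconcat(a))
"
```

```text
t 24.95 tcp [ 0.6933 -0.1214  0.2117] toolY 32.7 q7 0.41 d [23.67  0.07 10.89] yaw -0.5 f [-1.3  0.7  0.2] w 0.0852 fz tilt [ 0.001 -0.003 -1.   ]
scene cap 383 ((0.0019305385649204254, -0.0011582784354686737), (0.06413858383893967, 0.0604265034198761), 0.0934842973947525) 0.0878
scene bush 117 ((0.0029318295419216156, 0.055227652192115784), (0.045331452041864395, 0.04065900295972824), 4.0726823806762695) 0.0539
scene chan 96 ((0.0018126517534255981, -0.056331947445869446), (0.05362142622470856, 0.047004930675029755), 1.623273253440857) 0.0485
top cap 412 ((0.0036970525979995728, 0.001649376004934311), (0.060032229870557785, 0.060258861631155014), 89.49946594238281) 0.0895
top bush 109 ((0.0040199607610702515, 0.05706243962049484), (0.043196894228458405, 0.041982900351285934), 11.12777328491211) 0.0557
top chan 81 ((0.003107566386461258, -0.05473091080784798), (0.05192800238728523, 0.047970980405807495), 1.329716682434082) 0.0501
```

View pics/c13.png

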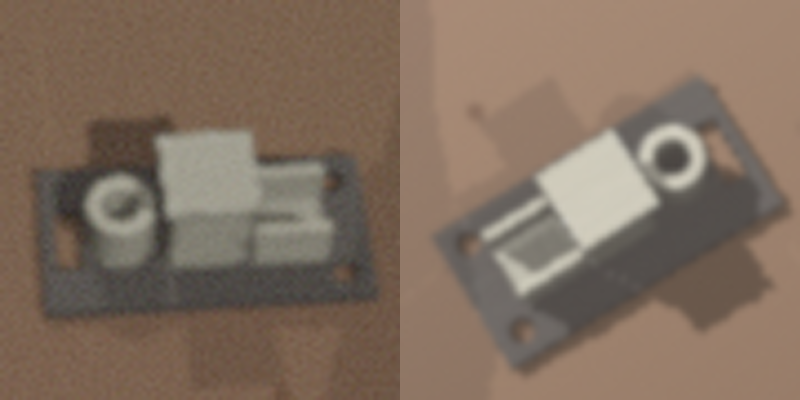

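The pictures show cap, tube, bush (slot side) and channel (hole side) in line on the plate, with every offset under 5 mm and the angles under 2°. The arm is clear, so I hand in.

```bash
python3 -c "
from bench import workorder
print(workorder.hand_in())"
```

```text
the job is handed in; nothing more can be done
None
```

I handed the job in at about 25 s, with tube, cap, bush and channel laid out on the base plate. The last pictures put every part within 5 mm of its place, and cap and trough square to within 2°; the hand-in returned no verdict.

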